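Close the hardware up before grinding

ROBOT

A 7-joint arm with a two-finger parallel gripper is mounted at the origin on the work surface. World frame = base frame: x ahead of the robot, y to its left, z up, the work surface at z = 0. Lengths are in m, angles in rad, forces in N, time in s.
With the tool pointing down it reaches from about 0.35 to 0.775 m from the base axis. Payload 3.1 kg.
Tool frame: the origin (TCP) lies on the centre line of the jaws, within the pads' length; the fingertips stand 17 mm ahead of it and the grasp point (between the pads) lies 2 mm behind it; z points along the fingers, y is the line along which they close (so a half turn about z gives the same grasp; the last joint's range is limited). The gripper opens to 85 mm and grips with 20 to 120 N. Pads are 22 mm wide; open, the fingers measure 114 mm over their backs; the gripper's body (76 mm by 85 mm) begins 54 mm behind the grasp point. The pads swing forward as they close: fully open they stand 13 mm farther back than shut.
Start: joints at [1.222, 0.311, 0.014, 1.512, -0.004, 1.319, -0.027], TCP at [0.166, -0.524, 0.248] pointing down, gripper open.
Joint ranges: [-2.7, 2.7], [-0.3, 1.91], [-1.27, 1.3], [0.12, 2.57], [-1.44, 4.58], [0.2, 2.03], [-3.05, 3.05]. Speed limits (rad/s): [2.79, 2.79, 3.14, 3.14, 3.14, 3.14, 3.14].

INTERFACE

Orientations are given as [roll, pitch, yaw] about the fixed x, y, z axes, in that order (R = Rz(yaw) Ry(pitch) Rx(roll)).
In Python, from cell import ctrl gives the robot as it stands.
- The arm moves only by the tool jog_arm, never from a script. Its argument "moves" is a list of rows, each an object of numbers: "tx", "ty", "tz": the shift along the tool's x, y, z in mm; "rx", "ry", "rz": the turn, a rotation vector about the tool's x, y, z in rad; "hand": the opening, from 0 (shut) to 1 (fully open). A call has 1 to 12 rows; each row is the pose to reach, as a shift and turn from the pose commanded when the call began, along the tool's axes at that moment; what a row does not reach only later rows make up. A row lasts 1/12 s, in which the tool goes at most 41.7 mm and 7.16 degrees, less where a joint would pass 70% of its speed; a pose out of reach is approached as far as the arm can. A call with a gripper value outside its range is refused whole. The fingers move at their own pace and stop on an object; "squeeze" is the grip in N (left out, the last holds). Time passes only in rows, so rows that repeat a pose let the fingers close. It gives the time, the measured TCP pose, the force, the opening and the grip force at its end, in the units of the state.
- ctrl.read_state(): the state, without advancing time (a new reading comes with each control period).
- ctrl.snapshot(name): name is "scene" or "top" or "wrist"; returns a dict with "image" (480x640x3 uint8, blue, green, red), "camera_matrix" (3x3 intrinsics, pixels), "R" (3x3) and "t" (3): a world point X has camera coordinates R X + t; the wrist camera has in their place "tool_from_camera" (4x4, takes a point from camera to tool coordinates, whose origin is the TCP and whose axes are the flange's). Camera axes: x right, y down, z forward; pixel columns grow to the right and rows downward; lengths in m; the calibration is good to about 2 mm. The wrist camera is an equidistant fisheye: a pixel r from the principal point sees the ray r / f radians off the axis. A picture is of the moment at which its call begins: read the wrist's pose just before it. There is no depth.
- ctrl.sign_off(): hands the job in; it is judged then, once.
The state is a dict: "t": time; "joint_pos": joint angles; "joint_velocities": joint speeds; "joint_torque": joint torques, N m; "tcp_pos": TCP position; "eef_rot": TCP orientation; "force": force on the tool from outside, world axes, zero at the start; "moment": the same for the moment, N m; "width": finger opening in m; "finger_force": force on a finger pad.
Only numpy, scipy, OpenCV 4.12 (cv2) and the standard library are available. Lean on these libraries where they do the work, as an engineer would, in place of code of your own. Each camera call takes 0.05 s, during which the arm holds its last target. There are 200 camera calls.

TASK

Sparks are about to fly, so close up the small hardware: with the fingertips or the outside of the fingers, push the open yellow drawer of the blue parts cabinet fully home and push the raised orange lid of the grey box down until it is fully shut, in either order. Push gently without slamming or ramming either one, and leave everything else where it stands; nothing needs to be picked up.

Things in the scene. Friction and masses are not known exactly. Their poses are not given: they have to be found in the camera images.
- cabinet: Blue steel parts cabinet fixed to the bench, left or right of the robot (the grey box is on the other side): 200 mm deep (x), 200 wide (y), 140 tall. Origin: middle of the lower edge of its front face, at bench height; x points into the cabinet, the way the drawer closes; z up. The yellow drawer is the upper row; the two grey fronts below are dummies.
- drawer (a joint): How far the yellow drawer stands out of the cabinet, m: 0 is fully home (end stop), up to 0.13; starts between 0.06 and 0.10. It slides with about 2 N of friction plus drag of 6 N per m/s, has no spring, and stays where it is left.
- drawer_front (a point): Centre of the outer face of the yellow drawer front; moves with the drawer. The panel is 190 mm wide, 62 tall (72 to 134 above the bench), 12 thick; with the drawer home its outer face is 12 mm in front of the cabinet's front face. Axes as the cabinet's. No handle, only a shallow 8 mm lip along the panel's lower edge.
- hbox: Grey open-topped hardware box fixed to the bench, 150 mm deep (x), 200 mm wide (y), 90 mm tall. Origin: centre of its underside at bench height; x points away from the robot side of the box to its hinge side, z up.
- lid (a joint): Opening angle of the orange lid, rad: 0 is fully shut (flat on the box, end stop), grows as it opens; starts between 0.85 and 1.35 (leaning over the box, not past upright). The stiff hinge (0.32 N m friction) holds it at any angle, so it neither falls shut nor springs back.
- lid_hinge (a point): Middle of the lid's hinge line, on the top of the box's far (+x) wall, 90 mm above the bench; axes as the box's, the hinge line along y.
- lid_edge (a point): Middle of the lid's free edge on its outer (upper) face. The lid is a flat plate of 150 mm (hinge to free edge) by 200 mm, 6 mm thick, 0.25 kg; at 0 its outer face lies 96 mm above the bench. Axes turn with the lid: x from free edge to hinge, z out of the outer face.
- jar: Amber glass jar with steel screw cap, 60 mm across, 85 mm tall, standing on top of the parts cabinet behind its front edge. Origin: centre of its underside.
- wrench: Small steel wrench, 150 mm long, lying on the bench between the cabinet and the box, towards the robot. Origin: on its underside near mid-length; x along it.
- hammer: Hammer, 220 mm long, lying on the bench to the robot's right. Origin on its underside near mid-length.
- pot: Aluminium pot, 140 mm across, 80 mm tall, standing on the bench on the far right. Origin: centre of its underside.
- pan: Dark steel bowl, 150 mm across, 45 mm tall, on the bench on the far left. Origin: centre of its underside.
- redknob: Red plastic machine knob, 38 mm across, 62 mm tall, standing on the bench on the left. Origin: centre of its underside.
- bearing: Steel bearing ring, 60 mm across, 16 mm tall, lying on the bench on the left. Origin: centre of its underside.
- spraycan: Blue can, 64 mm across, 170 mm tall, standing on the bench on the far left. Origin: centre of its underside.

How it is judged:
At the end, for the whole second after the job is handed in: The drawer is home to within 4 mm, the lid is shut to within 0.04 rad (6 mm at its edge), and every loose thing still stands within 30 mm of where it was, upright as before (value of joint drawer below 0.004 m and value of joint lid below 0.04 rad and distance of each of jar, wrench, hammer, pot, pan, redknob, bearing, spraycan from where it was at the start of the episode below 0.03 m and angle between each of jar, wrench, hammer, pot, pan, redknob, bearing, spraycan's own z axis and vertical below 0.5 rad); the robot touches nothing.
It fails at once if a loose thing on the bench or cabinet is shifted by more than 30 mm, lifted or knocked over (distance of any of jar, wrench, hammer, pot, pan, redknob, bearing, spraycan from where it was at the start of the episode above 0.03 m or angle between any of jar, wrench, hammer, pot, pan, redknob, bearing, spraycan's own z axis and vertical above 0.5 rad).
It fails at once if the drawer is slammed (faster than 0.45 m/s) (velocity of joint drawer below -0.45 m/s).
It fails at once if the lid is slammed (faster than 3.5 rad/s) (velocity of joint lid below -3.5 rad/s).
It fails at once if the fingers ram the drawer or the lid with more than 80 N (contact force between the fingers and drawer_c0 above 80 N or contact force between the fingers and lid_c0 above 80 N).
It fails at once if the drawer or the lid is pushed with the arm or the gripper's body instead of the fingers (contact force between the arm and drawer_c0 above 5 N or contact force between the arm and lid_c0 above 5 N).
It also fails if it takes over 51 s, if anything falls off the work surface, if the arm or the gripper's body presses on something with over 40 N, if the wrist force passes 120 N, or if a joint passes its speed limit or range.

## Working session

There is one attempt and no reset: what is moved stays moved. The work goes in short steps, Python scripts to look and compute and a tool call to move; the robot and the scene stay as the last step left them, time stands still between calls to the robot, and variables do not carry over. Pictures are saved under pics/ and viewed, at most 10 in all, crops included, and the job is handed in when it is done.

Besides the shell and the picture viewer there is one more tool, called after "Emit:" by a JSON object that holds its "name" and its "arguments", one argument or row to a line. jog_arm: Moves the arm, as the interface text tells. Its arguments: {"type":"object","properties":{"moves":{"type":"array","items":{"type":"object","properties":{"tx":{"type":"number"},"ty":{"type":"number"},"tz":{"type":"number"},"rx":{"type":"number"},"ry":{"type":"number"},"rz":{"type":"number"},"hand":{"type":"number"}}}},"squeeze":{"type":"number"}},"required":["moves"]}

```bash
mkdir -p pics; ls; python3 - <<'E'
from cell import ctrl
import cv2,numpy as np,pickle
s=ctrl.read_state();print({k:np.round(v,3) for k,v in s.items()})
for n in("scene","top"):
    d=ctrl.snapshot(n);cv2.imwrite(f"pics/{n}0.png",d["image"]);pickle.dump(d,open(f"{n}0.pkl","wb"));print(n,d["camera_matrix"].round(1).tolist(),(-d["R"].T@d["t"]).round(3))
E
```

```text
pics
{'t': np.float64(0.0), 'joint_pos': array([ 1.222,  0.312,  0.014,  1.513, -0.004,  1.319, -0.027]), 'joint_velocities': array([-0.   , -0.001,  0.   , -0.003, -0.001,  0.001,  0.001]), 'joint_torque': array([ 0.0000e+00, -3.7991e+01,  1.4600e-01, -2.3059e+01,  1.2000e-02,
        1.4000e-02, -0.0000e+00]), 'tcp_pos': array([ 0.166, -0.524,  0.247]), 'eef_rot': array([-3.139,  0.   ,  0.307]), 'force': array([ 0.152, -0.561,  0.195]), 'moment': array([-0.061, -0.027, -0.022]), 'finger_force': np.float64(0.0), 'width': np.float64(0.085)}
scene [[436.8, 0.0, 324.6], [0.0, 436.8, 239.8], [0.0, 0.0, 1.0]] [1.14  0.422 0.945]
top [[619.7, 0.0, 323.5], [0.0, 619.7, 228.9], [0.0, 0.0, 1.0]] [0.207 0.017 1.879]
```

View pics/scene0.png

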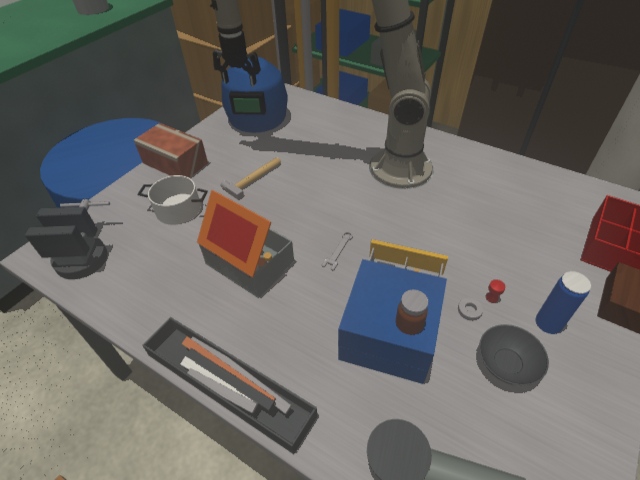

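View pics/top0.png

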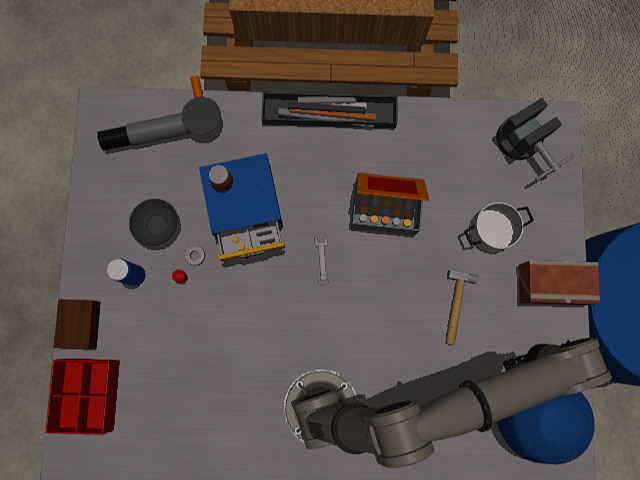

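The scene view shows the cabinet (blue, about 395,315) with its yellow drawer front at (408,257), and the grey box with its raised lid at (235,235). In the top view the cabinet is at (240,190), the drawer front at (252,253), the box at (387,205), the lid's free edge near y≈195 and the wrench at (322,260).

```bash
cat >h.py <<'E'
import cv2,numpy as np,pickle
def ray(d,p):
    K=d["camera_matrix"];R=d["R"];c=-R.T@d["t"]
    v=R.T@np.linalg.inv(K)@np.array([p[0],p[1],1.]);return c,v
def onz(d,p,z):
    c,v=ray(d,p);return c+v*(z-c[2])/v[2]
def tri(a,p,b,q):
    c,v=ray(a,p);e,w=ray(b,q);s=np.linalg.lstsq(np.c_[v,-w],e-c,rcond=None)[0]
    A=c+v*s[0];B=e+w*s[1];return (A+B)/2,np.linalg.norm(A-B)
def proj(d,X):
    x=d["camera_matrix"]@(d["R"]@np.array(X)+d["t"]);return x[:2]/x[2]
def quad(d,lo,hi,roi):
    x0,y0,x1,y1=roi;h=cv2.cvtColor(d["image"],cv2.COLOR_BGR2HSV)
    m=cv2.inRange(h,lo,hi);k=np.zeros_like(m);k[y0:y1,x0:x1]=m[y0:y1,x0:x1]
    k=cv2.morphologyEx(k,cv2.MORPH_OPEN,np.ones((2,2),np.uint8))
    c=max(cv2.findContours(k,cv2.RETR_EXTERNAL,cv2.CHAIN_APPROX_NONE)[0],key=cv2.contourArea)
    hl=cv2.convexHull(c);return cv2.approxPolyDP(hl,4,True)[:,0],cv2.minAreaRect(c),cv2.contourArea(c)
E
python3 - <<'E'
from h import *
T=pickle.load(open("top0.pkl","rb"));S=pickle.load(open("scene0.pkl","rb"))
for n,d,lo,hi,roi in[("blueT",T,(105,120,30),(120,255,255),(190,140,300,270)),("yelT",T,(20,150,80),(30,255,255),(200,225,300,275)),("orT",T,(0,150,80),(16,255,255),(340,165,440,215)),("boxT",T,(60,15,20),(105,120,110),(340,165,440,245)),
 ("yelS",S,(20,150,80),(30,255,255),(360,235,460,280)),("orS",S,(0,150,80),(16,255,255),(190,185,280,280)),("blueS",S,(105,120,30),(120,255,255),(330,250,460,380))]:
    q,r,a=quad(d,lo,hi,roi);print(n,q.tolist(),np.round(r[0],1),np.round(r[1],1),round(r[2],1),a)
im=np.hstack([cv2.resize(T["image"][140:270,190:300],None,fx=3.6,fy=4,interpolation=2),cv2.resize(T["image"][155:245,335:445],None,fx=3.6,fy=520/90,interpolation=2)])
im2=cv2.resize(S["image"][180:300,190:300],(400,520),interpolation=2)
cv2.imwrite("pics/c1.png",im[:, :800])
E
```

```text
blueT [[267, 155], [282, 224], [213, 234], [200, 168]] [240.8 195.8] [71.6 70.6] 78.7 4121.0
yelT [[284, 243], [219, 258]] [251.6 251.2] [ 4.4 66.7] 77.9 206.5
orT [[359, 174], [424, 181], [429, 201], [358, 194]] [394.  187.6] [72.5 20.7] 6.1 1341.0
boxT [[393, 214], [394, 230], [371, 230], [379, 214]] [382.7 222.2] [16.7 24.2] 87.3 119.5
yelS [[373, 241], [448, 259]] [410.4 250.5] [77.1  3.5] 12.5 188.5
orS [[213, 192], [270, 223], [253, 276], [199, 243]] [233.  234.1] [76.1 56.5] 28.6 3498.5
blueS [[364, 261], [446, 280], [434, 355], [341, 330]] [396.  306.6] [97.3 76.4] 14.0 6747.5
```

View pics/c1.png

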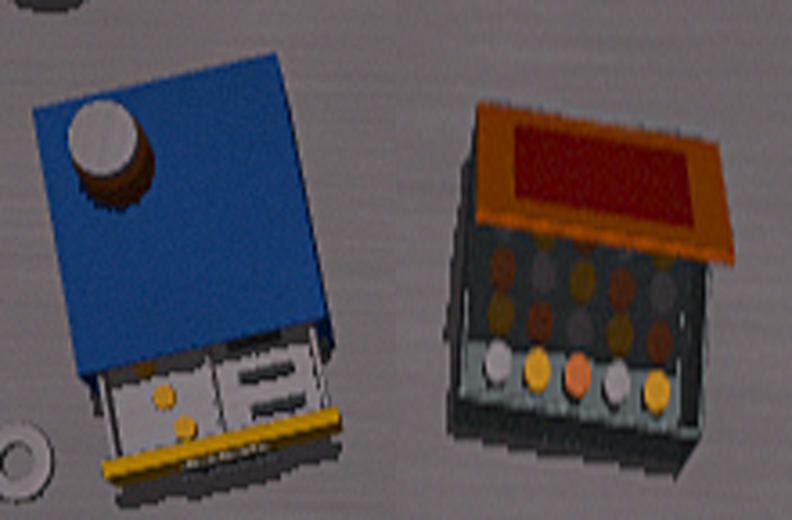

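```bash
python3 - <<'E'
from h import *
T=pickle.load(open("top0.pkl","rb"));S=pickle.load(open("scene0.pkl","rb"))
print("lid")
for n,p,q in[("edge-y",(429.2,200.9),(213,192)),("edge+y",(357.2,193.4),(270,223)),("hinge-y",(424.4,179.6),(199,243)),("hinge+y",(357.2,172.3),(253,276))]:
    X,e=tri(T,p,S,q);print(n,X.round(4),round(e,4))
print("cab",[onz(T,p,.14).round(3).tolist() for p in[(212.2,234.5),(281.7,219.5),(199.2,167),(267,153.3)]])
print("cabS",[onz(S,p,.14).round(3).tolist() for p in[(446,280),(364,261),(434,355),(341,330)]])
print("drawer",[onz(T,p,.134).round(3).tolist() for p in[(218.9,259),(284.4,246)]],[onz(S,p,.134).round(3).tolist() for p in[(448,257.5),(373,240.5)]])
for n,p,z in[("jar",(218,174),.085+.14),("bearing",(195,256),.016),("knob",(179,276),.05),("wr1",(321,240),.005),("wr2",(323,282),.005)]: print(n,onz(T,p,z).round(3))
E
```

```text
lid
edge-y [ 0.5824 -0.2802  0.2037] 0.0009
edge+y [ 0.5981 -0.0823  0.2072] 0.0045
hinge-y [ 0.6709 -0.2844  0.0901] 0.005
hinge+y [ 0.6865 -0.0857  0.098 ] 0.0004
cab [[0.48, 0.325, 0.14], [0.529, 0.129, 0.14], [0.676, 0.374, 0.14], [0.724, 0.18, 0.14]]
cabS [[0.489, 0.325, 0.14], [0.536, 0.138, 0.14], [0.678, 0.374, 0.14], [0.726, 0.186, 0.14]]
drawer [[0.411, 0.303, 0.134], [0.454, 0.119, 0.134]] [[0.418, 0.304, 0.134], [0.462, 0.124, 0.134]]
jar [0.635 0.304 0.225]
bearing [0.432 0.395 0.016]
knob [0.367 0.431 0.05 ]
wr1 [0.494 0.015 0.005]
wr2 [0.366 0.006 0.005]
```

```bash
cat >>h.py <<'E'
from scipy.spatial.transform import Rotation as Ro
HX=np.array([.679,-.185,.090]);YL=-.079;YC=.245
def down(yaw): return Ro.from_euler("xyz",[np.pi,0,yaw])
def rel(s,P,yaw):  # shift in mm and turn in tool axes
    R0=Ro.from_euler("xyz",s["eef_rot"])
    return (R0.inv().apply(np.array(P)-s["tcp_pos"])*1000).round(1).tolist(),(R0.inv()*down(yaw)).as_rotvec().round(3).tolist()
def lidtcp(th,s=.125,off=0.):  # TCP with the tip's robot-side corner at outer face
    u=-s*np.cos(th)+(.006+off)*np.sin(th)+.011;z=s*np.sin(th)+(.006+off)*np.cos(th)+.017
    return HX+[u*np.cos(YL),u*np.sin(YL),z]
E
python3 - <<'E'
from h import *
from cell import ctrl
s=ctrl.read_state()
A=lidtcp(.9,off=.025);A2=A.copy();A2[2]=.3;print(A);print(rel(s,A2,YL));print(rel(s,A,YL))
s2=dict(tcp_pos=A,eef_rot=[np.pi,0,YL])
for t in(.9,.8,.7,.6,.5,.4,.3,.2,.1,0,-.03):print(t,rel(s2,lidtcp(t),YL)[0])
E
```

```text
[ 0.63671419 -0.18165245  0.22418577]
([552.1, -184.0, -52.3], [-0.002, 0.0, 0.386])
([552.1, -183.9, 23.5], [-0.002, 0.0, 0.386])
0.9 [-19.6, -0.0, 15.5]
0.8 [-29.4, -0.0, 23.3]
0.7 [-38.3, -0.0, 32.1]
0.6 [-46.4, -0.0, 41.7]
0.5 [-53.4, -0.0, 52.0]
0.4 [-59.4, -0.0, 63.0]
0.3 [-64.2, -0.0, 74.5]
0.2 [-67.9, -0.0, 86.5]
0.1 [-70.4, -0.0, 98.7]
0 [-71.6, -0.0, 111.2]
-0.03 [-71.7, -0.0, 114.9]
```

Emit:
{"name": "jog_arm", "arguments": {
  "moves": [
    {"tz": -30,"hand": 0},
    {"tx": 30,"ty": -10,"tz": -52,"rz": 0.03,"hand": 0},
    {"tx": 65,"ty": -22,"tz": -52,"rz": 0.07,"hand": 0},
    {"tx": 100,"ty": -33,"tz": -52,"rz": 0.1,"hand": 0},
    {"tx": 135,"ty": -45,"tz": -52,"rz": 0.13,"hand": 0},
    {"tx": 170,"ty": -57,"tz": -52,"rz": 0.16,"hand": 0},
    {"tx": 205,"ty": -68,"tz": -52,"rz": 0.19,"hand": 0},
    {"tx": 240,"ty": -80,"tz": -52,"rz": 0.22,"hand": 0},
    {"tx": 275,"ty": -92,"tz": -52,"rz": 0.25,"hand": 0},
    {"tx": 310,"ty": -103,"tz": -52,"rz": 0.28,"hand": 0},
    {"tx": 345,"ty": -115,"tz": -52,"rz": 0.31,"hand": 0},
    {"tx": 380,"ty": -127,"tz": -52,"rz": 0.35,"hand": 0}
  ]
}}

```text
$.moves[0]: bad value
```

```bash
python3 - <<'E'
from h import *
from cell import ctrl
s=ctrl.read_state();A=lidtcp(.9,off=.025);A[2]=.3;print(rel(s,A,YL))
E
```

```text
([552.1, -184.0, -52.3], [-0.002, 0.0, 0.386])
```

Emit:
{"name": "jog_arm", "arguments": {
  "moves": [
    {"tx": 0,"ty": 0,"tz": -30,"rx": 0,"ry": 0,"rz": 0,"hand": 0},
    {"tx": 30,"ty": -10,"tz": -52,"rx": 0,"ry": 0,"rz": 0.03,"hand": 0},
    {"tx": 65,"ty": -22,"tz": -52,"rx": 0,"ry": 0,"rz": 0.07,"hand": 0},
    {"tx": 100,"ty": -33,"tz": -52,"rx": 0,"ry": 0,"rz": 0.1,"hand": 0},
    {"tx": 135,"ty": -45,"tz": -52,"rx": 0,"ry": 0,"rz": 0.13,"hand": 0},
    {"tx": 170,"ty": -57,"tz": -52,"rx": 0,"ry": 0,"rz": 0.16,"hand": 0},
    {"tx": 205,"ty": -68,"tz": -52,"rx": 0,"ry": 0,"rz": 0.19,"hand": 0},
    {"tx": 240,"ty": -80,"tz": -52,"rx": 0,"ry": 0,"rz": 0.22,"hand": 0},
    {"tx": 275,"ty": -92,"tz": -52,"rx": 0,"ry": 0,"rz": 0.25,"hand": 0},
    {"tx": 310,"ty": -103,"tz": -52,"rx": 0,"ry": 0,"rz": 0.28,"hand": 0},
    {"tx": 345,"ty": -115,"tz": -52,"rx": 0,"ry": 0,"rz": 0.31,"hand": 0},
    {"tx": 380,"ty": -127,"tz": -52,"rx": 0,"ry": 0,"rz": 0.35,"hand": 0}
  ]
}}

```text
t: 1.1
tcp_pos: [0.4909, -0.2872, 0.2998]
eef_rot: [-3.141, 0.001, -0.045]
force: [-0.0, 0.3, 0.1]
width: -0.0001
finger_force: 0.0
```

```bash
python3 - <<'E'
from h import *
from cell import ctrl
s=ctrl.read_state();A=lidtcp(.9,off=.025);A[2]=.3;print(s["tcp_pos"],s["eef_rot"],rel(s,A,YL))
E
```

```text
[ 0.49092159 -0.28717054  0.29978088] [-3.14130000e+00  1.00653971e-03 -4.50100787e-02] ([140.9, -112.0, -0.3], [-0.0, 0.001, 0.034])
```

Emit:
{"name": "jog_arm", "arguments": {
  "moves": [
    {"tx": 28,"ty": -22,"tz": 0,"rx": 0,"ry": 0,"rz": 0.034,"hand": 0},
    {"tx": 56,"ty": -45,"tz": 0,"rx": 0,"ry": 0,"rz": 0.034,"hand": 0},
    {"tx": 84,"ty": -67,"tz": 0,"rx": 0,"ry": 0,"rz": 0.034,"hand": 0},
    {"tx": 112,"ty": -90,"tz": 0,"rx": 0,"ry": 0,"rz": 0.034,"hand": 0},
    {"tx": 141,"ty": -112,"tz": 0,"rx": 0,"ry": 0,"rz": 0.034,"hand": 0},
    {"tx": 141,"ty": -112,"tz": 25,"rx": 0,"ry": 0,"rz": 0.034,"hand": 0},
    {"tx": 141,"ty": -112,"tz": 50,"rx": 0,"ry": 0,"rz": 0.034,"hand": 0},
    {"tx": 141,"ty": -112,"tz": 75,"rx": 0,"ry": 0,"rz": 0.034,"hand": 0},
    {"tx": 141,"ty": -112,"tz": 75,"rx": 0,"ry": 0,"rz": 0.034,"hand": 0}
  ]
}}

```text
t: 1.85
tcp_pos: [0.632, -0.1817, 0.2179]
eef_rot: [-3.14, 0.014, -0.076]
force: [-1.1, 0.4, -1.3]
width: -0.0003
finger_force: 0.0
```

```bash
python3 - <<'E'
from h import *
from cell import ctrl
s=ctrl.read_state();print(s["tcp_pos"],s["eef_rot"])
d=ctrl.snapshot("scene");cv2.imwrite("pics/c2.png",cv2.resize(d["image"][100:300,150:350],(600,600),interpolation=2))
for t in(.9,.8,.7,.6,.5,.4,.3,.2,.1,0,-.03):print(t,rel(s,lidtcp(t),YL)[0])
E
```

```text
[ 0.63198669 -0.18169518  0.21786713] [-3.13959615  0.01381546 -0.07638531]
0.9 [-14.7, -0.4, 9.4]
0.8 [-24.4, -0.4, 17.4]
0.7 [-33.3, -0.5, 26.2]
0.6 [-41.2, -0.5, 35.9]
0.5 [-48.1, -0.5, 46.3]
0.4 [-53.9, -0.4, 57.4]
0.3 [-58.6, -0.4, 69.0]
0.2 [-62.1, -0.4, 81.0]
0.1 [-64.4, -0.4, 93.3]
0 [-65.4, -0.4, 105.8]
-0.03 [-65.5, -0.4, 109.5]
```

View pics/c2.png

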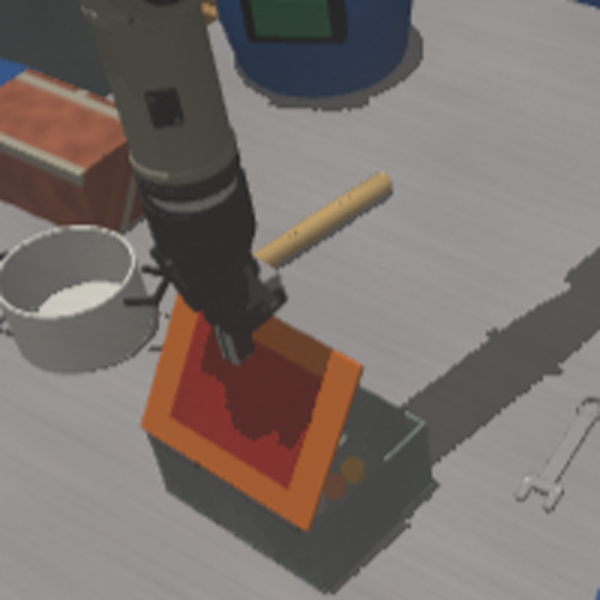

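The crop shows the shut fingertips (235,355) hovering over the lid's outer face near its free edge, correctly on the hinge side. Now I follow the arc down.

Emit:
{"name": "jog_arm", "arguments": {
  "moves": [
    {"tx": -10,"ty": 0,"tz": 8,"rx": 0,"ry": 0,"rz": 0,"hand": 0},
    {"tx": -20,"ty": 0,"tz": 15,"rx": 0,"ry": 0,"rz": 0,"hand": 0},
    {"tx": -25,"ty": 0,"tz": 19,"rx": 0,"ry": 0,"rz": 0,"hand": 0},
    {"tx": -30,"ty": 0,"tz": 23,"rx": 0,"ry": 0,"rz": 0,"hand": 0},
    {"tx": -34,"ty": 0,"tz": 28,"rx": 0,"ry": 0,"rz": 0,"hand": 0},
    {"tx": -38,"ty": 0,"tz": 32,"rx": 0,"ry": 0,"rz": 0,"hand": 0},
    {"tx": -42,"ty": 0,"tz": 37,"rx": 0,"ry": 0,"rz": 0,"hand": 0},
    {"tx": -46,"ty": 0,"tz": 42,"rx": 0,"ry": 0,"rz": 0,"hand": 0},
    {"tx": -50,"ty": 0,"tz": 47,"rx": 0,"ry": 0,"rz": 0,"hand": 0},
    {"tx": -53,"ty": 0,"tz": 52,"rx": 0,"ry": 0,"rz": 0,"hand": 0},
    {"tx": -56,"ty": 0,"tz": 57,"rx": 0,"ry": 0,"rz": 0,"hand": 0},
    {"tx": -59,"ty": 0,"tz": 63,"rx": 0,"ry": 0,"rz": 0,"hand": 0}
  ]
}}

```text
t: 2.9
tcp_pos: [0.5763, -0.1782, 0.1617]
eef_rot: [3.141, 0.001, -0.077]
force: [-0.5, -0.1, 1.5]
width: -0.0004
finger_force: 0.9
```

```bash
python3 - <<'E'
from h import *
from cell import ctrl
s=ctrl.read_state();print(s["tcp_pos"],s["eef_rot"],s["force"])
for t in(.4,0):print(t,rel(s,lidtcp(t),YL)[0])
d=ctrl.snapshot("scene");cv2.imwrite("pics/c3.png",cv2.resize(d["image"][150:300,170:320],(450,450),interpolation=2))
E
```

```text
[ 0.57632854 -0.17821033  0.16167796] [ 3.14144983e+00  6.45839851e-04 -7.73079390e-02] [-0.5063697  -0.09751034  1.50300436]
0.4 [1.1, -1.3, 0.5]
0 [-11.1, -1.4, 48.7]
```

View pics/c3.png

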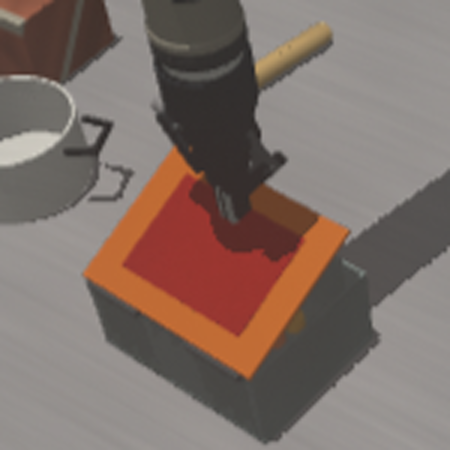

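The lid is about half shut, with the tip (230,215) on its face and a force of about 1.5 N. I continue down to the stop.

Emit:
{"name": "jog_arm", "arguments": {
  "moves": [
    {"tx": -3,"ty": 0,"tz": 6,"rx": 0,"ry": 0,"rz": 0,"hand": 0},
    {"tx": -5,"ty": 0,"tz": 12,"rx": 0,"ry": 0,"rz": 0,"hand": 0},
    {"tx": -7,"ty": 0,"tz": 18,"rx": 0,"ry": 0,"rz": 0,"hand": 0},
    {"tx": -9,"ty": 0,"tz": 24,"rx": 0,"ry": 0,"rz": 0,"hand": 0},
    {"tx": -10,"ty": 0,"tz": 30,"rx": 0,"ry": 0,"rz": 0,"hand": 0},
    {"tx": -11,"ty": 0,"tz": 35,"rx": 0,"ry": 0,"rz": 0,"hand": 0},
    {"tx": -11,"ty": 0,"tz": 39,"rx": 0,"ry": 0,"rz": 0,"hand": 0},
    {"tx": -12,"ty": 0,"tz": 42,"rx": 0,"ry": 0,"rz": 0,"hand": 0},
    {"tx": -12,"ty": 0,"tz": 44,"rx": 0,"ry": 0,"rz": 0,"hand": 0},
    {"tx": -12,"ty": 0,"tz": 45,"rx": 0,"ry": 0,"rz": 0,"hand": 0},
    {"tx": -12,"ty": 0,"tz": 46,"rx": 0,"ry": 0,"rz": 0,"hand": 0},
    {"tx": -12,"ty": 0,"tz": 46,"rx": 0,"ry": 0,"rz": 0,"hand": 0}
  ]
}}

```text
t: 3.95
tcp_pos: [0.5649, -0.1771, 0.1161]
eef_rot: [-3.141, 0.0, -0.077]
force: [1.1, -0.6, 0.1]
width: -0.0
finger_force: 0.0
```

Emit:
{"name": "jog_arm", "arguments": {
  "moves": [
    {"tx": 0,"ty": 0,"tz": 1,"rx": 0,"ry": 0,"rz": 0,"hand": 0},
    {"tx": 0,"ty": 0,"tz": 2,"rx": 0,"ry": 0,"rz": 0,"hand": 0},
    {"tx": 0,"ty": 0,"tz": 3,"rx": 0,"ry": 0,"rz": 0,"hand": 0},
    {"tx": 0,"ty": 0,"tz": 3,"rx": 0,"ry": 0,"rz": 0,"hand": 0},
    {"tx": 0,"ty": 0,"tz": 3,"rx": 0,"ry": 0,"rz": 0,"hand": 0}
  ]
}}

```text
t: 4.37
tcp_pos: [0.5651, -0.1771, 0.1137]
eef_rot: [3.142, -0.0, -0.077]
force: [-1.4, 0.9, 3.8]
width: -0.0
finger_force: 1.8
```

Emit:
{"name": "jog_arm", "arguments": {
  "moves": [
    {"tx": 0,"ty": 0,"tz": 1,"rx": 0,"ry": 0,"rz": 0,"hand": 0},
    {"tx": 0,"ty": 0,"tz": 2,"rx": 0,"ry": 0,"rz": 0,"hand": 0},
    {"tx": 0,"ty": 0,"tz": 2,"rx": 0,"ry": 0,"rz": 0,"hand": 0},
    {"tx": 0,"ty": 0,"tz": 2,"rx": 0,"ry": 0,"rz": 0,"hand": 0}
  ]
}}

```text
t: 4.7
tcp_pos: [0.5651, -0.1771, 0.1136]
eef_rot: [3.141, -0.001, -0.077]
force: [-4.6, 1.1, 11.9]
width: -0.0001
finger_force: 6.0
```

```bash
python3 - <<'E'
from h import *
from cell import ctrl
s=ctrl.read_state();print(rel(s,[.392,.2016,.25],YC));print(rel(s,[.392,.2016,.112],YC))
E
```

```text
([-201.6, -364.2, -136.7], [0.0, -0.001, -0.322])
([-201.7, -364.2, 1.3], [0.0, -0.001, -0.322])
```

Emit:
{"name": "jog_arm", "arguments": {
  "moves": [
    {"tx": 0,"ty": 0,"tz": -20,"rx": 0,"ry": 0,"rz": 0,"hand": 0},
    {"tx": 0,"ty": 0,"tz": -55,"rx": 0,"ry": 0,"rz": 0,"hand": 0},
    {"tx": 0,"ty": 0,"tz": -95,"rx": 0,"ry": 0,"rz": 0,"hand": 0},
    {"tx": 0,"ty": 0,"tz": -135,"rx": 0,"ry": 0,"rz": 0,"hand": 0},
    {"tx": -18,"ty": -33,"tz": -135,"rx": 0,"ry": 0,"rz": -0.03,"hand": 0},
    {"tx": -36,"ty": -66,"tz": -135,"rx": 0,"ry": 0,"rz": -0.07,"hand": 0},
    {"tx": -55,"ty": -99,"tz": -135,"rx": 0,"ry": 0,"rz": -0.1,"hand": 0},
    {"tx": -73,"ty": -132,"tz": -135,"rx": 0,"ry": 0,"rz": -0.13,"hand": 0},
    {"tx": -91,"ty": -165,"tz": -135,"rx": 0,"ry": 0,"rz": -0.16,"hand": 0},
    {"tx": -110,"ty": -198,"tz": -135,"rx": 0,"ry": 0,"rz": -0.19,"hand": 0},
    {"tx": -128,"ty": -231,"tz": -135,"rx": 0,"ry": 0,"rz": -0.22,"hand": 0},
    {"tx": -146,"ty": -264,"tz": -135,"rx": 0,"ry": 0,"rz": -0.25,"hand": 0}
  ]
}}

```text
t: 5.7
tcp_pos: [0.4388, 0.0989, 0.2462]
eef_rot: [3.141, -0.001, 0.174]
force: [0.1, 0.9, 0.7]
width: -0.0003
finger_force: 0.0
```

```bash
python3 - <<'E'
from h import *
from cell import ctrl
s=ctrl.read_state();print(rel(s,[.392,.2016,.112],YC))
E
```

```text
([-28.4, -109.3, 134.1], [0.0, -0.001, -0.071])
```

Emit:
{"name": "jog_arm", "arguments": {
  "moves": [
    {"tx": -8,"ty": -27,"tz": 0,"rx": 0,"ry": 0,"rz": -0.03,"hand": 0},
    {"tx": -15,"ty": -54,"tz": 0,"rx": 0,"ry": 0,"rz": -0.05,"hand": 0},
    {"tx": -22,"ty": -82,"tz": 0,"rx": 0,"ry": 0,"rz": -0.07,"hand": 0},
    {"tx": -28,"ty": -109,"tz": 0,"rx": 0,"ry": 0,"rz": -0.07,"hand": 0},
    {"tx": -28,"ty": -109,"tz": 0,"rx": 0,"ry": 0,"rz": -0.07,"hand": 0},
    {"tx": -28,"ty": -109,"tz": 30,"rx": 0,"ry": 0,"rz": -0.07,"hand": 0},
    {"tx": -28,"ty": -109,"tz": 60,"rx": 0,"ry": 0,"rz": -0.07,"hand": 0},
    {"tx": -28,"ty": -109,"tz": 90,"rx": 0,"ry": 0,"rz": -0.07,"hand": 0},
    {"tx": -28,"ty": -109,"tz": 115,"rx": 0,"ry": 0,"rz": -0.07,"hand": 0},
    {"tx": -28,"ty": -109,"tz": 134,"rx": 0,"ry": 0,"rz": -0.07,"hand": 0},
    {"tx": -28,"ty": -109,"tz": 134,"rx": 0,"ry": 0,"rz": -0.07,"hand": 0}
  ]
}}

```text
t: 6.62
tcp_pos: [0.3905, 0.1978, 0.1085]
eef_rot: [3.14, 0.009, 0.243]
force: [-0.6, -0.5, -0.1]
width: 0.0004
finger_force: 0.0
```

```bash
python3 - <<'E'
from h import *
from cell import ctrl
s=ctrl.read_state();print(rel(s,[.482,.223,.112],YC))
d=ctrl.snapshot("scene");e=ctrl.snapshot("top")
cv2.imwrite("pics/c4.png",np.hstack([cv2.resize(x,(400,400),interpolation=2) for x in(d["image"][170:370,170:470][:,50:],e["image"][140:290,180:440])]))
E
```

```text
([94.9, -2.5, -4.4], [0.001, 0.009, -0.002])
```

View pics/c4.png

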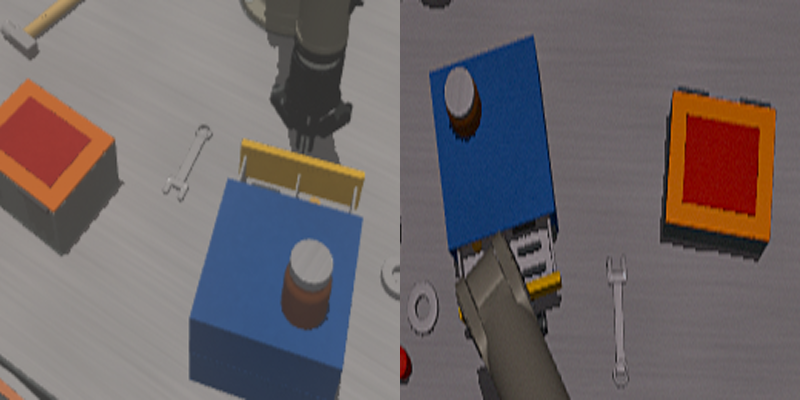

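The lid lies flat (left panel, 60,145) and the fingers (300,140) stand in front of the drawer's middle. I push forward now.

Emit:
{"name": "jog_arm", "arguments": {
  "moves": [
    {"tx": 8,"ty": 0,"tz": 0,"rx": 0,"ry": 0,"rz": 0,"hand": 0},
    {"tx": 16,"ty": 0,"tz": 0,"rx": 0,"ry": 0,"rz": 0,"hand": 0},
    {"tx": 23,"ty": 0,"tz": 0,"rx": 0,"ry": 0,"rz": 0,"hand": 0},
    {"tx": 28,"ty": 0,"tz": 0,"rx": 0,"ry": 0,"rz": 0,"hand": 0},
    {"tx": 33,"ty": 0,"tz": 0,"rx": 0,"ry": 0,"rz": 0,"hand": 0},
    {"tx": 38,"ty": 0,"tz": 0,"rx": 0,"ry": 0,"rz": 0,"hand": 0},
    {"tx": 44,"ty": 0,"tz": 0,"rx": 0,"ry": 0,"rz": 0,"hand": 0},
    {"tx": 50,"ty": 0,"tz": 0,"rx": 0,"ry": 0,"rz": 0,"hand": 0},
    {"tx": 56,"ty": 0,"tz": 0,"rx": 0,"ry": 0,"rz": 0,"hand": 0},
    {"tx": 62,"ty": 0,"tz": 0,"rx": 0,"ry": 0,"rz": 0,"hand": 0},
    {"tx": 68,"ty": 0,"tz": 0,"rx": 0,"ry": 0,"rz": 0,"hand": 0},
    {"tx": 74,"ty": 0,"tz": 0,"rx": 0,"ry": 0,"rz": 0,"hand": 0}
  ]
}}

```text
t: 7.72
tcp_pos: [0.4657, 0.218, 0.1123]
eef_rot: [-3.141, 0.0, 0.243]
force: [-2.2, 0.6, 2.7]
width: -0.0001
finger_force: 1.4
```

Emit:
{"name": "jog_arm", "arguments": {
  "moves": [
    {"tx": 4,"ty": 0,"tz": 0,"rx": 0,"ry": 0,"rz": 0,"hand": 0},
    {"tx": 8,"ty": 0,"tz": 0,"rx": 0,"ry": 0,"rz": 0,"hand": 0},
    {"tx": 11,"ty": 0,"tz": 0,"rx": 0,"ry": 0,"rz": 0,"hand": 0},
    {"tx": 13,"ty": 0,"tz": 0,"rx": 0,"ry": 0,"rz": 0,"hand": 0},
    {"tx": 15,"ty": 0,"tz": 0,"rx": 0,"ry": 0,"rz": 0,"hand": 0},
    {"tx": 15,"ty": 0,"tz": 0,"rx": 0,"ry": 0,"rz": 0,"hand": 0}
  ]
}}

```text
t: 8.22
tcp_pos: [0.4803, 0.2215, 0.1123]
eef_rot: [-3.141, -0.001, 0.243]
force: [-0.2, 0.1, 1.2]
width: 0.0001
finger_force: 0.5
```

Contact is made and the drawer is nearly home, so I creep to the stop.

Emit:
{"name": "jog_arm", "arguments": {
  "moves": [
    {"tx": 1,"ty": 0,"tz": 0,"rx": 0,"ry": 0,"rz": 0,"hand": 0},
    {"tx": 2,"ty": 0,"tz": 0,"rx": 0,"ry": 0,"rz": 0,"hand": 0},
    {"tx": 3,"ty": 0,"tz": 0,"rx": 0,"ry": 0,"rz": 0,"hand": 0},
    {"tx": 4,"ty": 0,"tz": 0,"rx": 0,"ry": 0,"rz": 0,"hand": 0},
    {"tx": 4,"ty": 0,"tz": 0,"rx": 0,"ry": 0,"rz": 0,"hand": 0}
  ]
}}

```text
t: 8.63
tcp_pos: [0.4838, 0.2224, 0.1123]
eef_rot: [-3.141, -0.0, 0.243]
force: [-1.4, 0.6, 2.1]
width: 0.0001
finger_force: 0.7
```

Emit:
{"name": "jog_arm", "arguments": {
  "moves": [
    {"tx": 1,"ty": 0,"tz": 0,"rx": 0,"ry": 0,"rz": 0,"hand": 0},
    {"tx": 2,"ty": 0,"tz": 0,"rx": 0,"ry": 0,"rz": 0,"hand": 0},
    {"tx": 3,"ty": 0,"tz": 0,"rx": 0,"ry": 0,"rz": 0,"hand": 0},
    {"tx": 3,"ty": 0,"tz": 0,"rx": 0,"ry": 0,"rz": 0,"hand": 0}
  ]
}}

```text
t: 8.97
tcp_pos: [0.4853, 0.2227, 0.1123]
eef_rot: [3.141, 0.003, 0.243]
force: [-5.3, -0.4, 5.2]
width: 0.0001
finger_force: 2.7
```

Emit:
{"name": "jog_arm", "arguments": {
  "moves": [
    {"tx": 1,"ty": 0,"tz": 0,"rx": 0,"ry": 0,"rz": 0,"hand": 0},
    {"tx": 2,"ty": 0,"tz": 0,"rx": 0,"ry": 0,"rz": 0,"hand": 0},
    {"tx": 2,"ty": 0,"tz": 0,"rx": 0,"ry": 0,"rz": 0,"hand": 0},
    {"tx": 2,"ty": 0,"tz": 0,"rx": 0,"ry": 0,"rz": 0,"hand": 0}
  ]
}}

```text
t: 9.3
tcp_pos: [0.4853, 0.2227, 0.1123]
eef_rot: [3.14, 0.007, 0.244]
force: [-10.2, -1.6, 9.3]
width: 0.0002
finger_force: 4.7
```

The force rises with no further motion, so the drawer is at its end stop. I back off, lift, and look.

Emit:
{"name": "jog_arm", "arguments": {
  "moves": [
    {"tx": -10,"ty": 0,"tz": 0,"rx": 0,"ry": 0,"rz": 0,"hand": 0},
    {"tx": -35,"ty": 0,"tz": 0,"rx": 0,"ry": 0,"rz": 0,"hand": 0},
    {"tx": -65,"ty": 0,"tz": 0,"rx": 0,"ry": 0,"rz": 0,"hand": 0},
    {"tx": -75,"ty": 0,"tz": -30,"rx": 0,"ry": 0,"rz": 0,"hand": 0},
    {"tx": -75,"ty": 0,"tz": -70,"rx": 0,"ry": 0,"rz": 0,"hand": 0},
    {"tx": -75,"ty": 0,"tz": -110,"rx": 0,"ry": 0,"rz": 0,"hand": 0},
    {"tx": -75,"ty": 40,"tz": -120,"rx": 0,"ry": 0,"rz": 0,"hand": 0},
    {"tx": -75,"ty": 80,"tz": -120,"rx": 0,"ry": 0,"rz": 0,"hand": 0},
    {"tx": -75,"ty": 120,"tz": -120,"rx": 0,"ry": 0,"rz": 0,"hand": 0},
    {"tx": -75,"ty": 160,"tz": -120,"rx": 0,"ry": 0,"rz": 0,"hand": 0},
    {"tx": -75,"ty": 160,"tz": -120,"rx": 0,"ry": 0,"rz": 0,"hand": 0},
    {"tx": -75,"ty": 160,"tz": -120,"rx": 0,"ry": 0,"rz": 0,"hand": 0}
  ]
}}

```text
t: 10.3
tcp_pos: [0.4553, 0.0458, 0.232]
eef_rot: [3.14, -0.0, 0.234]
force: [0.8, 0.4, 0.7]
width: -0.0001
finger_force: 0.0
```

```bash
python3 - <<'E'
from h import *
from cell import ctrl
d=ctrl.snapshot("scene");e=ctrl.snapshot("top")
cv2.imwrite("pics/c5.png",np.hstack([cv2.resize(x,(400,400),interpolation=2) for x in(d["image"][150:400,170:470],e["image"][140:290,180:440])]))
E
```

```text
(no output)
```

View pics/c5.png

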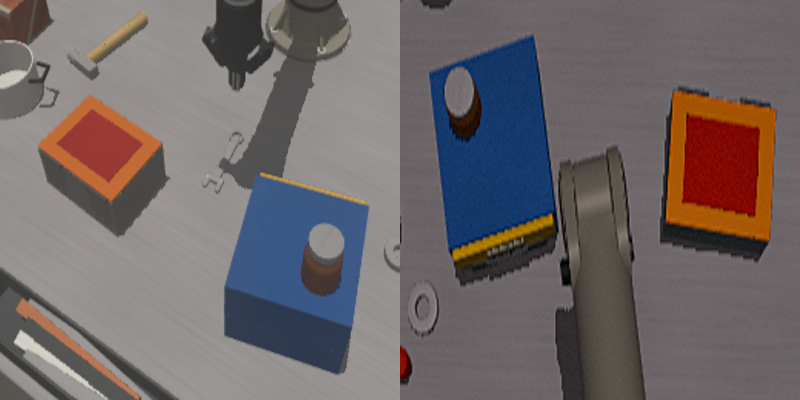

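The drawer front (503,242) is flush with the cabinet, the lid is flat (720,170), nothing else has moved, and the arm is clear.

```bash
python3 -c "
from cell import ctrl
print(ctrl.sign_off())"
```

```text
the job is handed in; nothing more can be done
None
```

The job is handed in: the drawer and lid were each pushed gently to their end stops, and the last pictures showed both closed with the loose things in view still in place; the system returned no verdict.

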